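# Listening station: set the blank gain knob by clicks, hang up the headphones

## Task

Leave the plant-listening station ready for the next person. The amplifier's big gain knob has no marks, so turn it anticlockwise all the way to its end stop and then back up, clockwise, by exactly four clicks; and hang the headphones on their stand with the headband over the bar, hanging straight and still. Leave the mug and the potted plant where they are.

Things in the scene. Friction and masses are not known exactly. Their poses are not given: they have to be found in the camera images.
- gain_knob (a point): Centre of the plain round knob, half-way up its grip: black, knurled rubber, silver cap, no mark; 50 mm across, 34 mm tall. The panel is 21 mm below this point, the knob's top 17 mm above. The point is fixed to the panel and does not turn: z is the knob's axis, out of the panel, leaning 0.22 rad from vertical to the user; x runs up the slope. Its joint, gain, is not reported.
- panel: Panel round the knob (origin on the knob's axis, same axes). The knob has 8 click positions 30 degrees apart; joint gain is 0 at the anticlockwise stop and grows clockwise, seen from above. It starts 2 to 6 clicks up. It resists a click with up to 0.25 N m, lets go half-way and falls into the next; released, it settles in the nearest. The stop is solid: torque stays against you, fingers slip.
- amplifier: White sloping desk case with wooden cheeks, fixed to the bench. 208 mm deep (x), 190 mm wide, 50 mm high in front (-x), 98 mm at the back. Origin: centre of its underside. The knob is in mid-width, 78 mm behind the front edge; a flat meter and a small switch lie 65 to 110 mm behind the knob, nothing else on the panel within 60 mm of its axis.
- headband (a point): Middle of the headband at its crown, half-way through its thickness, 175.5 mm above the bench at the start. x through the arch, y from cup to cup, z up. The band is 26 mm wide (along x), 7 mm thick, rigid and half-round: its mid-line is an arc of radius 77.5 mm in the y-z plane, centred 77.5 mm below this point, running into arms down to the cups.
- headband_under (a point): Middle of the underside of the headband at its crown, 3.5 mm below headband, same axes: the spot that rests on the bar.
- headphones: Black and grey wireless headphones, rigid, 0.2 to 0.34 kg, 179 mm tall, 184 mm wide, standing on the flat lower ends of the ear cups, band on top. Origin on the bench midway between the cups, axes as headband. Cups 66 mm along x, 92 mm tall, from 46 to 92 mm either side of the middle; open between them.
- bar_top (a point): Top of the headphone stand's bar, half-way along it. Level round aluminium bar, 16 mm thick, its top 215 mm above the bench; x runs along the bar from its free end towards the post, z up. The free end has a black disc 26 mm across, 62 to 68 mm from this point at -x. The 18 mm post is 58 mm away at +x and rises 2 mm above the bar.
- stand: Fixed headphone stand: grey foot plate 150 x 130 x 12 mm, one post and the bar. Origin: centre of the foot's underside, 215 mm below bar_top, same axes.
- mug: White mug, 80 mm across, 92 mm tall, handle at +y. Origin: centre of its underside.
- potplant: Small plant in a turquoise pot, pot 84 mm across and 75 mm tall, leaves to about 130 mm. Origin: centre of its underside.

How it is judged:
On the way:
1. the gain knob is at its anticlockwise end stop (value of joint gain below 0.2 rad), for 0.1 s.
At the end, for the whole second after the job is handed in: the knob rests on the fourth click from its anticlockwise stop (2.09 rad, within 0.15), and the headphones hang at rest with the underside of the headband's crown on the bar, between end disc and post, within 35 mm sideways and about 10 mm in height, tilted less than 0.4 rad (value of joint gain between 1.94 and 2.25 rad and x of headband_under in the frame of bar_top between -0.052 and 0.045 m and y of headband_under in the frame of bar_top between -0.035 and 0.035 m and z of headband_under in the frame of bar_top between -0.012 and 0.01 m and angle between headband's own z axis and vertical below 0.4 rad and linear speed of headphones below 0.04 m/s and angular speed of headphones below 0.4 rad/s); the robot touches nothing.
It fails at once if the mug is moved more than 30 mm (distance of mug from where it was at the start of the episode above 0.03 m).
It fails at once if the potted plant is moved more than 30 mm (distance of potplant from where it was at the start of the episode above 0.03 m).
It also fails if it takes over 72 s, if anything falls off the work surface, if the arm or the gripper's body presses on something with over 40 N, if the wrist force passes 120 N, or if a joint passes its speed limit or range.

## Robot

A 7-joint arm with a two-finger parallel gripper is mounted at the origin on the work surface. World frame = base frame: x ahead of the robot, y to its left, z up, the work surface at z = 0. Lengths are in m, angles in rad, forces in N, time in s.
With the tool pointing down it reaches from about 0.425 to 0.875 m from the base axis. Payload 8.4 kg.
Tool frame: the origin (TCP) lies at the very end of the fingers, on their centre line; the grasp point (between the pads) lies arm.grasp_offset behind it (arm.grasp_offset is the distance from the TCP to the grasp point, in m); z points along the fingers, y is the line along which they close (so a half turn about z gives the same grasp; the last joint's range is limited). The gripper opens to 87 mm and grips with 3 to 60 N. Pads are 19 mm wide; open, the fingers measure 117 mm over their backs; the gripper's body (75 mm by 190 mm) begins 51 mm behind the grasp point.
Start: joints at [-0.099, 0.333, 0.04, 1.465, -0.013, 1.343, -0.059], TCP at [0.65, -0, 0.223] pointing down, gripper open.
Joint ranges: [-2.58, 2.58], [-0.38, 2.09], [-1.3, 1.39], [0.25, 2.4], [-1.5, 4.64], [0.08, 2.09], [-2.65, 2.65]. Speed limits (rad/s): [2.22, 2.22, 2.79, 2.79, 3.14, 3.14, 3.14].

## Interface

Orientations are given as a unit quaternion [x, y, z, w].
In Python, from cell import arm, capture, workorder gives the robot as it stands.
- The arm moves only by the shell command python3 -m crank 'ROWS'. ROWS is JSON, one flat list of numbers, 7 for each row, row after row: the turn, a rotation vector about the tool's x, y, z in degrees, then the shift along the tool's x, y, z in m, then the finger opening in m, from 0 to 0.087. In form: [rx, ry, rz, dx, dy, dz, grip, rx, ry, rz, dx, dy, dz, grip, ...]. A call has 1 to 20 rows; each row shifts and turns the commanded pose from where the row before left it, along the tool's axes as they then stand; what a row does not reach is not made up. A row lasts 1/12 s, in which the tool goes at most 41.7 mm and 7.16 degrees, less where a joint would pass 70% of its speed; a pose out of reach is approached as far as the arm can. A call with a gripper value outside its range is refused whole. The fingers move at their own pace and stop on an object; the grip force is fixed at half the most. Time passes only in rows, so rows that do not move let the fingers close. It gives the time, the measured TCP pose, the force, the opening and the grip force at its end, in the units of the state.
- arm.read_state(): the state, without advancing time (a new reading comes with each control period).
- capture(name): name is "scene" or "side" or "wrist"; returns a dict with "pixels" (384x512x3 uint8, blue, green, red), "depth" (384x512 float32, m along the optical axis (not along the pixel's ray), 0 where there is no reading), "fx", "fy", "cx", "cy" (pixels), "k1" (the pictures are not rectified: a ray, as slopes to the right and down, at radius r is drawn at 1 + k1 r^2 times it, then the intrinsics apply), "world_to_cam" (4x4, takes a point from world to camera coordinates); the wrist camera has in their place "tool_from_camera" (4x4, takes a point from camera to tool coordinates, whose origin is the TCP and whose axes are the flange's). Camera axes: x right, y down, z forward; pixel columns grow to the right and rows downward; lengths in m; the calibration is good to about 2 mm. A picture is of the moment at which its call begins: read the wrist's pose just before it.
- workorder.job_done(): hands the job in; it is judged then, once.
The state is a dict: "clock": time; "q": joint angles; "qd": joint speeds; "joint_torque": joint torques, N m; "ee_pos": TCP position; "ee_rot": TCP orientation; "wrist_force": force on the tool from outside, world axes, zero at the start; "ft_torque": the same for the moment, N m; "opening": finger opening in m; "grip_force": force on a finger pad.
Only numpy, scipy, OpenCV 4.12 (cv2) and the standard library are available. Lean on these libraries where they do the work, as an engineer would, in place of code of your own. Each camera call takes 0.05 s, during which the arm holds its last target. There are 200 camera calls.

## Working session

There is one attempt and no reset: what is moved stays moved. The work goes in short steps, Python scripts to look and compute and a shell command to move; the robot and the scene stay as the last step left them, time stands still between calls to the robot, and variables do not carry over. Pictures are saved under pics/ and viewed, at most 10 in all, crops included, and the job is handed in when it is done.

```bash
ls; mkdir -p pics; cat > h.py <<'E'
import numpy as np, cv2
from cell import arm, capture
from scipy.spatial.transform import Rotation as R
def cloud(c, T=None):
    """world points HxWx3 from depth"""
    h,w=c["depth"].shape
    K=np.array([[c["fx"],0,c["cx"]],[0,c["fy"],c["cy"]],[0,0,1.]])
    u,v=np.meshgrid(np.arange(w),np.arange(h))
    p=np.stack([u,v],-1).reshape(-1,1,2).astype(float)
    n=cv2.undistortPoints(p,K,np.array([c["k1"],0,0,0,0.])).reshape(h,w,2)
    d=c["depth"]
    P=np.concatenate([n*d[...,None],d[...,None]],-1)
    M=np.linalg.inv(c["world_to_cam"]) if T is None else T
    return P@M[:3,:3].T+M[:3,3]
def tool():
    s=arm.read_state(); T=np.eye(4); T[:3,:3]=R.from_quat(s["ee_rot"]).as_matrix(); T[:3,3]=s["ee_pos"]; return T
E
python3 - <<'E'
from h import *
s=arm.read_state(); print(s, arm.grasp_offset)
a=capture("scene");b=capture("side")
cv2.imwrite("pics/a.png",a["pixels"]);cv2.imwrite("pics/b.png",b["pixels"])
T=tool();w=capture("wrist");cv2.imwrite("pics/w.png",w["pixels"])
for n,c in(("a",a),("b",b)):np.save(n+".npy",cloud(c)); print(np.linalg.inv(c["world_to_cam"]).round(2))
np.save("w.npy",cloud(w,T@w["tool_from_camera"])); print(w["tool_from_camera"].round(3))
E
```

```text
pics
{'clock': 0.0, 'q': array([-0.09924883,  0.33389649,  0.03986661,  1.46629719, -0.01339346,
        1.34325346, -0.05849976]), 'qd': array([ 0.00025778,  0.00086425, -0.00108398, -0.00025014, -0.00110452,
        0.0004778 , -0.00042236]), 'joint_torque': array([ 1.06989024e-03, -6.56351209e+01,  1.33598529e+00, -4.03798449e+01,
       -5.97442500e-02,  4.47441044e-02,  1.62792835e-04]), 'ee_pos': array([6.49534454e-01, 4.21368584e-06, 2.21655785e-01]), 'ee_rot': array([ 7.07092492e-01,  7.07120624e-01, -5.99793655e-04, -5.20774608e-04]), 'wrist_force': array([ 1.98119116e-01,  1.81801706e-04, -6.20698023e-01]), 'ft_torque': array([-0.00871658, -0.00831385,  0.01153248]), 'grip_force': 0.0, 'opening': 0.08661984924057985} 0.0187
[[-0.75  0.44 -0.48  1.13]
 [ 0.66  0.52 -0.55  0.54]
 [ 0.01 -0.73 -0.68  0.81]
 [ 0.    0.    0.    1.  ]]
[[ 0.97 -0.2   0.16  0.41]
 [-0.25 -0.72  0.65 -0.86]
 [-0.01 -0.67 -0.75  1.1 ]
 [ 0.    0.    0.    1.  ]]
[[ 0.001 -0.964 -0.264  0.072]
 [ 1.     0.001 -0.     0.001]
 [ 0.001 -0.264  0.964 -0.163]
 [ 0.     0.     0.     1.   ]]
```

View pics/a.png

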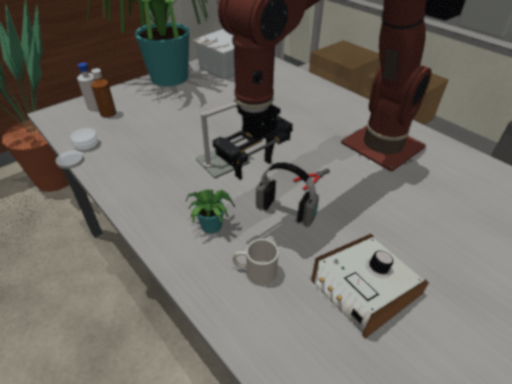

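View pics/b.png

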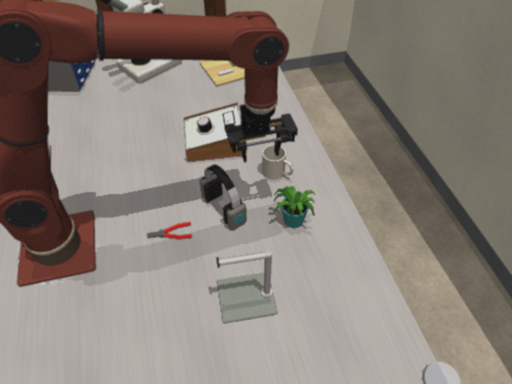

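The scene view shows the knob at (381,259), headband crown at (291,167) and bar from (205,110) to (240,103). In the side view the knob is at (204,124), the headband around (225,178) and the bar from (218,262) to (268,256).

```bash
python3 - <<'E'
from h import *
A=np.load("a.npy");B=np.load("b.npy");a=cv2.imread("pics/a.png").astype(int);b=cv2.imread("pics/b.png").astype(int)
def box(P,r):return P[r[1]:r[3],r[0]:r[2]].reshape(-1,3)
ok=lambda p:p[(p[:,2]>-.05)&(p[:,2]<.4)&(p[:,0]>.2)&(p[:,0]<1)]
for n,P,I,k,hp,bar,cup in(("a",A,a,(362,240,402,282),(250,155,325,225),(198,95,245,165),0),("b",B,b,(192,110,218,138),(196,160,250,232),(212,245,278,300),0)):
    print(n)
    q=box(P,k);c=box(I,k)
    m=(c.max(1)<75); d=q[m]; d=ok(d); print("knob black",len(d),np.median(d,0).round(4),d.min(0).round(3),d.max(0).round(3))
    z=ok(q); t=z[z[:,2]>np.percentile(z[:,2],99)-.012]; print(" knob top",len(t),t.mean(0).round(4),t.min(0).round(3),t.max(0).round(3))
    q=ok(box(P,hp)); q=q[q[:,2]<.2]
    for lo,hi in((.165,.185),(.13,.15),(.1,.13),(.03,.09)):
        t=q[(q[:,2]>lo)&(q[:,2]<hi)]; 
        if len(t)>3:
            C=cv2.PCACompute(t[:,:2].astype(np.float32),None)[1][0]; print(" hp",lo,len(t),t.mean(0).round(4),t.min(0).round(3),t.max(0).round(3),C.round(3))
    q=ok(box(P,bar)); t=q[(q[:,2]>.195)&(q[:,2]<.235)]
    if len(t)>3: print(" bar",len(t),t.mean(0).round(4),t.min(0).round(3),t.max(0).round(3),cv2.PCACompute(t[:,:2].astype(np.float32),None)[1][0].round(3),np.percentile(t[:,2],[50,90]))
# amp normal: white panel pixels
for n,P,r in(("a",A,(310,236,430,330)),("b",B,(180,100,250,162))):
    q=ok(box(P,r));q=q[(q[:,2]>.055)&(q[:,2]<.1)]
    m=np.median(q,0)
    for _ in range(5):
        u,s,v=np.linalg.svd(q-m,full_matrices=False);nn=v[2];e=abs((q-m)@nn);q=q[e<max(.004,np.percentile(e,85))] if e.max()>.004 else q;m=q.mean(0)
    print("panel",n,len(q),m.round(4),(nn*np.sign(nn[2])).round(3))
E
python3 -c "
import cv2
for f in 'ab':
    pass
a=cv2.imread('pics/a.png')[85:340,190:440];b=cv2.imread('pics/b.png')[90:330,140:340]
a=cv2.resize(a,(400,408),interpolation=3);b=cv2.resize(b,(340,408),interpolation=3)
w=cv2.imread('pics/w.png')
cv2.imwrite('pics/ab.png',cv2.hconcat([a,b]))"
```

```text
a
knob black 236 [0.5564 0.3488 0.0939] [0.536 0.323 0.074] [0.565 0.367 0.109]
 knob top 287 [0.5404 0.3438 0.1031] [0.512 0.318 0.096] [0.561 0.368 0.109]
 hp 0.165 246 [0.5326 0.0158 0.1737] [ 0.505 -0.033  0.165] [0.558 0.059 0.181] [-0.387  0.922]
 hp 0.13 80 [0.5229 0.0449 0.1409] [ 0.494 -0.059  0.13 ] [0.571 0.086 0.15 ] [-0.407  0.913]
 hp 0.1 91 [0.5286 0.0328 0.115 ] [ 0.487 -0.06   0.1  ] [0.576 0.091 0.13 ] [-0.403  0.915]
 hp 0.03 854 [0.5433 0.0239 0.0684] [ 0.473 -0.069  0.03 ] [0.593 0.106 0.09 ] [-0.366  0.93 ]
 bar 214 [ 0.5336 -0.3073  0.2095] [ 0.461 -0.324  0.195] [ 0.594 -0.297  0.217] [ 0.996 -0.085] [0.21086226 0.21464663]
b
knob black 85 [0.5345 0.3218 0.089 ] [0.512 0.314 0.073] [0.557 0.336 0.109]
 knob top 109 [0.5313 0.3381 0.1043] [0.508 0.315 0.097] [0.555 0.367 0.113]
 hp 0.165 218 [0.529  0.0045 0.1744] [ 0.501 -0.035  0.165] [0.555 0.053 0.183] [-0.386  0.923]
 hp 0.13 78 [ 0.544  -0.0375  0.1403] [ 0.489 -0.063  0.13 ] [0.566 0.071 0.15 ] [-0.434  0.901]
 hp 0.1 112 [ 0.5348 -0.0113  0.1142] [ 0.479 -0.068  0.1  ] [0.568 0.089 0.13 ] [-0.384  0.923]
 hp 0.03 747 [ 0.5245 -0.0039  0.0673] [ 0.467 -0.084  0.03 ] [0.587 0.093 0.09 ] [-0.366  0.931]
 bar 406 [ 0.5208 -0.3138  0.2119] [ 0.453 -0.325  0.195] [ 0.588 -0.295  0.223] [ 0.997 -0.074] [0.21265317 0.21620161]
panel a 3545 [0.5876 0.3418 0.0768] [-0.213  0.027  0.977]
panel b 1167 [0.5621 0.3392 0.0738] [-0.21   0.018  0.978]
```

View pics/w.png

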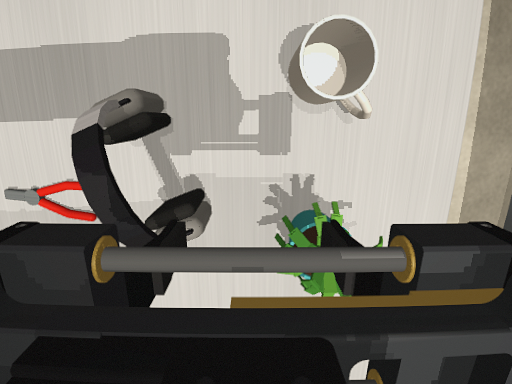

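The wrist view shows the headband at about (110,200), the mug top at (340,55) and the plant below. Next I move over the knob with the tool tilted to its axis.

```bash
python3 -m crank '[0,0,0,0.0286,-0.0108,0,0.087,0,0,0,0.0286,-0.0108,0,0.087,0,0,0,0.0286,-0.0108,0,0.087,0,0,0,0.0286,-0.0108,0,0.087,0,0,0,0.0286,-0.0108,0,0.087,0,0,0,0.0286,-0.0108,0,0.087,0,0,0,0.0286,-0.0108,0,0.087,0,0,0,0.0286,-0.0108,0,0.087,0,0,0,0.0286,-0.0108,0,0.087,0,0,0,0.0286,-0.0108,0,0.087,0,0,0,0.0286,-0.0108,0,0.087,0,0,0,0.0286,-0.0108,0,0.087,-6.3,-0.6,0,0,0,0.02,0.087,-6.3,-0.6,0,0,0,0.02,0.087,0,0,0,0,0,0,0.087,0,0,0,0,0,0,0.087]'
cat > knob.py <<'E'
from h import *
import sys
T=tool();w=capture("wrist");cv2.imwrite("pics/%s.png"%sys.argv[1],w["pixels"])
P=cloud(w,T@w["tool_from_camera"]);np.save("w.npy",P)
print("tool",T.round(4).tolist(),arm.read_state()["q"].round(3))
E
python3 knob.py k1
```

```text
clock: 1.48
ee_pos: [0.5197, 0.3425, 0.1806]
ee_rot: [0.702, 0.704, 0.068, 0.084]
wrist_force: [-0.1, -0.9, 1.3]
opening: 0.0869
grip_force: 0.0
tool [[-0.0006, 0.9769, 0.2138, 0.5197], [0.9997, 0.0057, -0.0232, 0.3425], [-0.0239, 0.2138, -0.9766, 0.1806], [0.0, 0.0, 0.0, 1.0]] [-0.608  0.2   -0.161  1.736  0.225  1.075 -0.857]
```

View pics/k1.png

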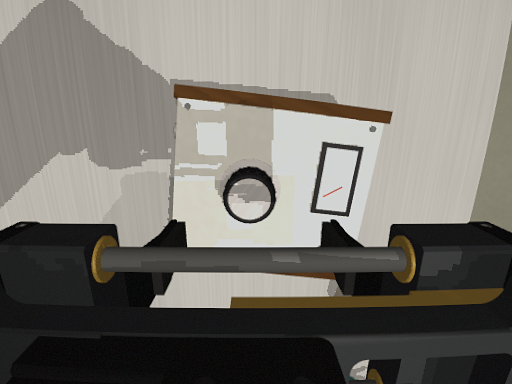

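The knob's silver cap is at about (249,199) with its black rim around it; the meter is at (337,178). I measure the cap now.

```bash
cat > cap.py <<'E'
from h import *
import sys
img=cv2.imread("pics/%s.png"%sys.argv[1]);P=np.load("w.npy");T=tool()
x,y,r=int(sys.argv[2]),int(sys.argv[3]),36
n=-T[:3,2]
q=P[y-r:y+r,x-r:x+r].reshape(-1,3); c=img[y-r:y+r,x-r:x+r].reshape(-1,3)
h=q@n; top=np.percentile(h[h<T[:3,3]@n-.03],98)
t=q[(abs(h-top)<.004)]
print("top disc",len(t),t.mean(0).round(4),"heights over panel",(top-np.median(h[h<top-.025])).round(4))
uv=(t-t.mean(0))@T[:3,:2]; (cx,cy),rad=cv2.minEnclosingCircle(uv.astype(np.float32)); print("circle",cx,cy,rad,np.ptp(uv,0))
loc=T[:3,:3].T@(t.mean(0)-T[:3,3]); print("cap in tool:",loc.round(4))
pl=q[h<top-.03]; pl=pl[abs(pl@n-np.median(pl@n))<.004]; v=np.linalg.svd(pl-pl.mean(0),full_matrices=False)[2][2]; print("panel normal in tool",(T[:3,:3].T@v).round(3))
E
python3 cap.py k1 249 197
```

```text
top disc 2096 [0.5333 0.3438 0.1051] heights over panel 0.0393
circle -0.0010447204113006592 -2.8609187211259268e-05 0.02459280751645565 [0.04894917 0.04809152]
cap in tool: [ 0.0027 -0.0059  0.0783]
panel normal in tool [0.006 0.001 1.   ]
```

```bash
python3 -m crank '[0,0,0,0.002,-0.006,0,0.087,0,0,7,0,0,0,0.087,0,0,7,0,0,0,0.087,0,0,7,0,0,0,0.087,0,0,7,0,0,0,0.087,0,0,7,0,0,0,0.087,0,0,7,0,0,0,0.087,0,0,7,0,0,0,0.087,0,0,7,0,0,0,0.087,0,0,7,0,0,0,0.087,0,0,0,0,0,0.03,0.087,0,0,0,0,0,0.03,0.087,0,0,0,0,0,0.025,0.087,0,0,0,0,0,0.024,0.087]' && python3 -m crank '[0,0,0,0,0,0,0.02,0,0,0,0,0,0,0.02,0,0,0,0,0,0,0.02,0,0,0,0,0,0,0.02,0,0,0,0,0,0,0.02,0,0,0,0,0,0,0.02,0,0,0,0,0,0,0.02,0,0,0,0,0,0,0.02]'; python3 -c "
from h import *
s=arm.read_state();T=tool();print(s['q'].round(3),(T[:3,:3].T@s['ft_torque']).round(3),T.round(4))"
```

```text
clock: 2.7
ee_pos: [0.5425, 0.3427, 0.0751]
ee_rot: [0.967, 0.231, 0.105, 0.035]
wrist_force: [0.2, -0.0, 0.4]
opening: 0.0868
grip_force: 0.0
clock: 3.37
ee_pos: [0.5409, 0.3428, 0.0761]
ee_rot: [0.966, 0.232, 0.105, 0.036]
wrist_force: [-1.6, -2.5, 5.3]
opening: 0.0495
grip_force: 30.0
[-0.69   0.322 -0.045  1.817  0.233  0.865 -1.971] [-0.164 -0.545 -0.06 ] [[ 0.8704  0.4407  0.2193  0.5409]
 [ 0.4557 -0.8899 -0.0203  0.3428]
 [ 0.1862  0.1176 -0.9755  0.0761]
 [ 0.      0.      0.      1.    ]]
```

```bash
cat > st.py <<'E'
from h import *
s=arm.read_state();T=tool();print("q7 %.3f"%s['q'][6],"tq",(T[:3,:3].T@s['ft_torque']).round(3),"f",(T[:3,:3].T@s['wrist_force']).round(1),"open %.4f"%s['opening'],"yaw %.1f"%np.degrees(np.arctan2(T[1,0],T[0,0])),s['clock'])
E
python3 -m crank '[0,0,-6,0,0,0,0.02,0,0,-6,0,0,0,0.02,0,0,-3,0,0,0,0.02]' >/dev/null; python3 st.py
python3 -m crank '[0,0,-6,0,0,0,0.02,0,0,-6,0,0,0,0.02,0,0,-3,0,0,0,0.02]' >/dev/null; python3 st.py
python3 -m crank '[0,0,-6,0,0,0,0.02,0,0,-6,0,0,0,0.02,0,0,-3,0,0,0,0.02]' >/dev/null; python3 st.py
python3 -m crank '[0,0,-6,0,0,0,0.02,0,0,-6,0,0,0,0.02,0,0,-3,0,0,0,0.02]' >/dev/null; python3 st.py
python3 -m crank '[0,0,-6,0,0,0,0.02,0,0,-6,0,0,0,0.02,0,0,-3,0,0,0,0.02]' >/dev/null; python3 st.py
python3 -m crank '[0,0,-6,0,0,0,0.02,0,0,-6,0,0,0,0.02,0,0,-3,0,0,0,0.02]' >/dev/null; python3 st.py
```

```text
q7 -1.717 tq [ 0.465 -0.556  0.002] f [-1.6  0.5 -6.1] open 0.0495 yaw 43.1 3.6167
q7 -1.468 tq [ 0.828 -0.442  0.234] f [-1.4 -2.8 -6.3] open 0.0493 yaw 58.0 3.8667
q7 -1.220 tq [ 1.454 -0.3    0.017] f [-1.4 -4.1 -8.5] open 0.0494 yaw 72.7 4.1167
q7 -0.971 tq [ 1.891 -0.036  0.22 ] f [-0.2 -6.6 -9.1] open 0.0495 yaw 87.4 4.3667
q7 -0.723 tq [2.384 0.385 0.067] f [  1.9  -8.5 -10.4] open 0.0496 yaw 102.0 4.6167
q7 -0.475 tq [2.801 0.832 0.302] f [  4.  -10.4 -13.8] open 0.0496 yaw 116.8 4.8667
```

```bash

python3 -m crank '[0,0,-6,0,0,0,0.02,0,0,-6,0,0,0,0.02,0,0,-3,0,0,0,0.02]' >/dev/null; python3 st.py
python3 -m crank '[0,0,0,0,0,0,0.06,0,0,0,0,0,0,0.06,0,0,0,0,0,0,0.06]' >/dev/null; python3 st.py
python3 -m crank '[0,0,0,0,0,0,0.02,0,0,0,0,0,0,0.02,0,0,0,0,0,0,0.02,0,0,0,0,0,0,0.02]'  >/dev/null; python3 st.py
python3 -m crank '[0,0,-6,0,0,0,0.02,0,0,-6,0,0,0,0.02,0,0,-3,0,0,0,0.02]' >/dev/null; python3 st.py
python3 -m crank '[0,0,-6,0,0,0,0.02,0,0,-6,0,0,0,0.02,0,0,-3,0,0,0,0.02]' >/dev/null; python3 st.py
```

```text
q7 -0.226 tq [2.921 1.551 0.078] f [  5.  -10.7 -16.1] open 0.0494 yaw 131.7 5.1167
q7 -0.233 tq [ 0.024  0.297 -0.056] f [-0.5  0.3  0.9] open 0.0579 yaw 131.3 5.3667
q7 -0.232 tq [1.865 0.205 0.032] f [-0.4 -5.7 -5.5] open 0.0493 yaw 131.3 5.7
q7 0.020 tq [ 0.824 -0.154  1.471] f [-2.6 -3.1 -0.7] open 0.0494 yaw 146.6 5.95
q7 0.268 tq [0.503 1.136 1.5  ] f [ 3.4 -2.3  0.5] open 0.0493 yaw 161.8 6.2
```

```bash

python3 -m crank '[0,0,0,0,0,0,0.06,0,0,0,0,0,0,0.06,0,0,0,0,0,0,0.06,0,0,0,0,0,0,0.06,0,0,0,0,0,0,0.06]' >/dev/null; python3 st.py
python3 -m crank '[0,0,0,0,0,0,0.02,0,0,0,0,0,0,0.02,0,0,0,0,0,0,0.02,0,0,0,0,0,0,0.02,0,0,0,0,0,0,0.02]'  >/dev/null; python3 st.py
python3 -m crank '[0,0,5,0,0,0,0.02,0,0,5,0,0,0,0.02]' >/dev/null; python3 st.py
python3 -m crank '[0,0,5,0,0,0,0.02,0,0,5,0,0,0,0.02]' >/dev/null; python3 st.py
python3 -m crank '[0,0,5,0,0,0,0.02,0,0,5,0,0,0,0.02]' >/dev/null; python3 st.py
python3 -m crank '[0,0,5,0,0,0,0.02,0,0,5,0,0,0,0.02]' >/dev/null; python3 st.py
python3 -m crank '[0,0,5,0,0,0,0.02,0,0,5,0,0,0,0.02]' >/dev/null; python3 st.py
python3 -m crank '[0,0,5,0,0,0,0.02,0,0,5,0,0,0,0.02]' >/dev/null; python3 st.py
python3 -m crank '[0,0,5,0,0,0,0.02,0,0,5,0,0,0,0.02]' >/dev/null; python3 st.py
python3 -m crank '[0,0,5,0,0,0,0.02,0,0,5,0,0,0,0.02]' >/dev/null; python3 st.py
python3 -m crank '[0,0,5,0,0,0,0.02,0,0,5,0,0,0,0.02]' >/dev/null; python3 st.py
python3 -m crank '[0,0,5,0,0,0,0.02,0,0,5,0,0,0,0.02]' >/dev/null; python3 st.py
python3 -m crank '[0,0,5,0,0,0,0.02,0,0,5,0,0,0,0.02]' >/dev/null; python3 st.py
python3 -m crank '[0,0,5,0,0,0,0.02,0,0,5,0,0,0,0.02]' >/dev/null; python3 st.py
python3 -m crank '[0,0,0,0,0,0,0.02,0,0,0,0,0,0,0.02]' >/dev/null; python3 st.py
```

```text
q7 0.263 tq [-0.043  0.275  0.042] f [-0.1  0.  -0.5] open 0.0597 yaw 161.7 6.6167
q7 0.264 tq [1.159 0.503 0.045] f [ 1.2 -4.3 -4.2] open 0.0487 yaw 161.7 7.0333
q7 0.095 tq [ 1.476  0.342 -0.063] f [-0.2 -6.  -5.1] open 0.0493 yaw 151.3 7.2
q7 -0.071 tq [1.702 0.035 0.097] f [-0.7 -6.4 -6.1] open 0.0493 yaw 141.1 7.3667
q7 -0.236 tq [ 1.575 -0.161 -0.269] f [-1.1 -6.  -5.9] open 0.0497 yaw 131.0 7.5333
q7 -0.402 tq [ 1.897 -0.478 -0.113] f [-2.5 -7.7 -7.1] open 0.0493 yaw 121.0 7.7
q7 -0.567 tq [ 1.97  -0.811  0.087] f [-3.8 -7.3 -8.1] open 0.0495 yaw 111.1 7.8667
q7 -0.733 tq [ 1.862 -1.116 -0.272] f [-6.5 -7.2 -7.8] open 0.0492 yaw 101.3 8.0333
q7 -0.898 tq [ 1.793 -1.487 -0.147] f [-7.5 -7.1 -9. ] open 0.0495 yaw 91.5 8.2
q7 -1.064 tq [ 1.671 -1.8    0.105] f [ -7.9  -5.8 -10. ] open 0.0496 yaw 81.7 8.3667
q7 -1.230 tq [ 1.457 -2.036 -0.295] f [-8.5 -4.9 -9.9] open 0.0494 yaw 72.0 8.5333
q7 -1.395 tq [ 1.109 -2.362 -0.188] f [ -9.9  -3.1 -10.3] open 0.0491 yaw 62.2 8.7
q7 -1.561 tq [ 0.736 -2.505  0.086] f [-10.1  -2.2 -11. ] open 0.0493 yaw 52.3 8.8667
q7 -1.727 tq [ 0.673 -2.517 -0.272] f [-10.4  -1.6  -9.6] open 0.0497 yaw 42.4 9.0333
q7 -1.723 tq [ 0.322 -2.574  0.066] f [-10.9   0.6  -9.8] open 0.0492 yaw 42.6 9.2
```

```bash
python3 -m crank '[0,0,0,0,0,0,0.06,0,0,0,0,0,0,0.087,0,0,0,0,0,0,0.087,0,0,0,0,0,0,0.087,0,0,0,0,0,0,0.087,0,0,0,0,0,-0.02,0.087,0,0,0,0,0,-0.04,0.087,0,0,0,0,0,-0.04,0.087,0,0,0,0,0,-0.04,0.087,0,0,0,0,0,-0.04,0.087]'
cat > go.py <<'E'
from h import *
import sys
x,y,z,yaw=map(float,sys.argv[1:5])   # target TCP, tool-x heading (deg), tool down
T=tool();a=np.radians(yaw);xt=np.array([np.cos(a),np.sin(a),0]);zt=np.array([0,0,-1.])
G=np.stack([xt,np.cross(zt,xt),zt],1)
rv=np.degrees(R.from_matrix(T[:3,:3].T@G).as_rotvec())
d=np.array([x,y,z])-T[:3,3]
print("turn",rv.round(2),np.linalg.norm(rv).round(1),"| shift now",(T[:3,:3].T@d).round(4),"| shift after turn",(G.T@d).round(4), T[:3,3].round(4),arm.read_state()['q'].round(2))
E
python3 go.py 0.531 0.011 0.27 112.8
```

```text
clock: 10.03
ee_pos: [0.5006, 0.3463, 0.2525]
ee_rot: [0.928, 0.356, 0.099, 0.049]
wrist_force: [1.2, 1.1, -0.1]
opening: 0.0865
grip_force: 0.0
turn [ 13.39  -1.7  -70.5 ] 71.8 | shift now [-0.2002  0.2712 -0.0035] | shift after turn [-0.3209 -0.1019 -0.0175] [0.5006 0.3463 0.2525] [-0.68  0.12 -0.11  1.68  0.2   1.21 -1.69]
```

```bash
python3 -m crank '[1.217,-0.155,-6.41,0,0,0,0.087,1.217,-0.155,-6.41,0,0,0,0.087,1.217,-0.155,-6.41,0,0,0,0.087,1.217,-0.155,-6.41,0,0,0,0.087,1.217,-0.155,-6.41,0,0,0,0.087,1.217,-0.155,-6.41,0,0,0,0.087,1.217,-0.155,-6.41,0,0,0,0.087,1.217,-0.155,-6.41,0,0,0,0.087,1.217,-0.155,-6.41,0,0,0,0.087,1.217,-0.155,-6.41,0,0,0,0.087,1.217,-0.155,-6.41,0,0,0,0.087]'
python3 -m crank '[0,0,0,-0.0268,-0.0085,-0.0015,0.087,0,0,0,-0.0268,-0.0085,-0.0015,0.087,0,0,0,-0.0268,-0.0085,-0.0015,0.087,0,0,0,-0.0268,-0.0085,-0.0015,0.087,0,0,0,-0.0268,-0.0085,-0.0015,0.087,0,0,0,-0.0268,-0.0085,-0.0015,0.087,0,0,0,-0.0268,-0.0085,-0.0015,0.087,0,0,0,-0.0268,-0.0085,-0.0015,0.087,0,0,0,-0.0268,-0.0085,-0.0015,0.087,0,0,0,-0.0268,-0.0085,-0.0015,0.087,0,0,0,-0.0268,-0.0085,-0.0015,0.087,0,0,0,-0.0268,-0.0085,-0.0015,0.087,0,0,0,0,0,0,0.087,0,0,0,0,0,0,0.087]'
python3 knob.py hp1
python3 go.py 0.531 0.011 0.27 112.8
```

```text
clock: 10.95
ee_pos: [0.5015, 0.3463, 0.2506]
ee_rot: [0.551, 0.834, -0.0, -0.0]
wrist_force: [1.0, 0.3, 0.4]
opening: 0.0871
grip_force: 0.0
clock: 12.12
ee_pos: [0.5321, 0.0086, 0.2689]
ee_rot: [0.555, 0.832, -0.0, 0.0]
wrist_force: [-0.0, 0.1, -0.6]
opening: 0.087
grip_force: 0.0
tool [[-0.3844, 0.9232, 0.0004, 0.5321], [0.9232, 0.3844, -0.0006, 0.0086], [-0.0007, 0.0002, -1.0, 0.2689], [0.0, 0.0, 0.0, 1.0]] [-0.154  0.072  0.054  1.684 -0.004  1.386  0.297]
turn [ 0.01  0.   -0.05] 0.1 | shift now [ 0.0009 -0.0007 -0.0012] | shift after turn [ 0.0009 -0.0007 -0.0012] [0.532  0.0104 0.2688] [-0.15  0.07  0.05  1.68 -0.    1.39  0.3 ]
```

View pics/hp1.png

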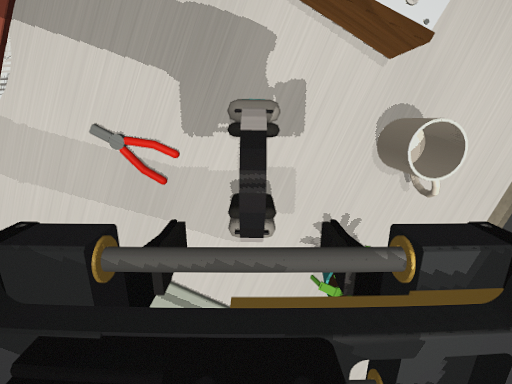

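The band runs vertically through column 252, with its far cup at (254,110) and near cup at (251,228); it is well aligned with the tool. I now measure the crown in tool coordinates.

```bash
cat > band.py <<'E'
from h import *
T=tool();P=np.load("w.npy").reshape(-1,3)
# saved cloud was taken at this same standing pose
q=(P-T[:3,3])@T[:3,:3]; z=P[:,2]
m=(z>.125)&(z<.2)&(abs(q[:,0])<.12)&(abs(q[:,1])<.06); b=q[m]
print(len(b),"tool-y band edges",np.percentile(b[:,1],[1,50,99]).round(4))
from scipy.optimize import least_squares
for sel in (z[m]>.125,z[m]>.15):
    c=b[sel]; r=least_squares(lambda p:np.hypot(c[:,0]-p[0],c[:,2]-p[1])-p[2],[0,.15,.08],loss="soft_l1",f_scale=.001).x
    print("arc: centre toolx %.4f, top height %.4f, radius %.4f"%(r[0],T[2,3]-(r[1]-r[2]),r[2]))
    f=np.polyfit(c[:,0],c[:,1],1); print(" skew deg %.2f, tool-y at crown %.4f"%(np.degrees(np.arctan(f[0])),np.polyval(f,r[0])))
t=b[z[m]>.17];print("top z max",(T[2,3]-t[:,2].min()).round(4))
E
python3 band.py
```

```text
3434 tool-y band edges [-0.0136 -0.0002  0.0125]
arc: centre toolx 0.0029, top height 0.1796, radius 0.0810
 skew deg 1.00, tool-y at crown -0.0007
arc: centre toolx 0.0029, top height 0.1796, radius 0.0814
 skew deg 0.92, tool-y at crown -0.0007
top z max 0.1815
```

```bash
python3 -m crank '[0,0,1,0.003,-0.001,0,0.087,0,0,0,0,0,0.035,0.087,0,0,0,0,0,0.033,0.087,0,0,0,0,0,0.02,0.087,0,0,0,0,0,0.01,0.087,0,0,0,0,0,0,0.087,0,0,0,0,0,0,0.087]'
python3 -m crank '[0,0,0,0,0,0,0.05,0,0,0,0,0,0,0.01,0,0,0,0,0,0,0.01,0,0,0,0,0,0,0.01,0,0,0,0,0,0,0.01,0,0,0,0,0,0,0.01,0,0,0,0,0,0,0.01,0,0,0,0,0,0,0.01,0,0,0,0,0,0,0.01,0,0,0,0,0,0,0.01]'
python3 -m crank '[0,0,0,0,0,-0.01,0.01,0,0,0,0,0,-0.02,0.01,0,0,0,0,0,-0.02,0.01,0,0,0,0,0,0,0.01,0,0,0,0,0,0,0.01,0,0,0,0,0,0,0.01]'
python3 - <<'E'
from h import *
A=cloud(capture("scene"));c=capture("side");cv2.imwrite("pics/s2.png",cv2.resize(c["pixels"][130:330,150:350],(600,600),interpolation=2))
E
```

```text
clock: 12.75
ee_pos: [0.53, 0.0137, 0.1714]
ee_rot: [0.56, 0.828, -0.0, 0.0]
wrist_force: [0.5, -0.4, 0.3]
opening: 0.087
grip_force: 0.0
clock: 13.58
ee_pos: [0.5298, 0.0128, 0.1707]
ee_rot: [0.561, 0.828, -0.0, 0.0]
wrist_force: [-0.2, -0.0, 0.6]
opening: 0.0286
grip_force: 0.0
clock: 14.08
ee_pos: [0.5294, 0.0128, 0.2201]
ee_rot: [0.561, 0.828, -0.0, -0.0]
wrist_force: [-0.8, 0.1, -2.4]
opening: 0.0259
grip_force: 30.0
```

View pics/s2.png

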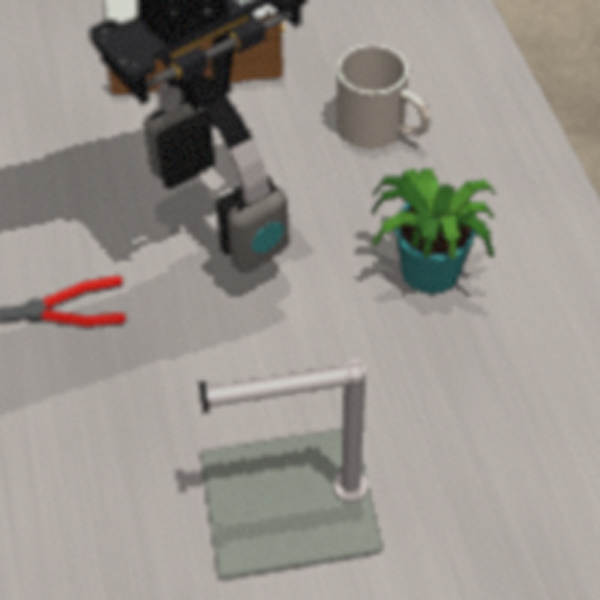

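The headphones (cups at (180,145) and (250,225)) are lifted level between the fingers, and the stand is clear. I check how the band sits in the fingers and measure the bar.

```bash
python3 knob.py hp2; sed 's/z=P\[:,2\]/z=P[:,2]-(T[2,3]-.1707)/' band.py > band2.py; python3 band2.py
python3 - <<'E'
from h import *
for n in("scene","side"):
    c=capture(n);P=cloud(c);q=P.reshape(-1,3)
    s=q[(abs(q[:,0]-.525)<.1)&(abs(q[:,1]+.31)<.06)&(q[:,2]>.195)&(q[:,2]<.235)]
    b=s[(s[:,0]>.475)&(s[:,0]<.57)]
    for _ in range(2):
        f=np.polyfit(b[:,0],b[:,1],1); b=b[abs(np.polyval(f,b[:,0])-b[:,1])<.009]
    top=b[b[:,2]>np.percentile(b[:,2],80)]; g=np.polyfit(top[:,0],top[:,1],1)
    po=s[s[:,0]>.573]
    print(n,len(b),"yaw",np.degrees(np.arctan(f[0])).round(2),"mid y at .525",np.polyval(f,.525).round(4),"top",np.polyval(g,.525).round(4),"z",np.percentile(b[:,2],[50,90,98]).round(4),"x ext",np.percentile(s[:,0],[0,1,99,100]).round(4),"y rng",np.percentile(b[:,1]-np.polyval(f,b[:,0]),[2,98]).round(4))
    p=q[(abs(q[:,0]-.58)<.04)&(abs(q[:,1]+.31)<.05)&(q[:,2]>.05)&(q[:,2]<.18)]; print(" post",len(p),np.percentile(p,[3,50,97],axis=0).round(4).tolist())
    h=q[(abs(q[:,0]-.525)<.14)&(abs(q[:,1])<.14)&(q[:,2]>.012)&(q[:,2]<.14)]; print(" cups lowest",np.percentile(h[:,2],[.2,1,3]).round(4))
E
```

```text
tool [[-0.3715, 0.9284, -0.002, 0.5291], [0.9284, 0.3715, -0.0006, 0.0128], [0.0002, -0.0021, -1.0, 0.2196], [0.0, 0.0, 0.0, 1.0]] [-0.156  0.092  0.051  1.763 -0.004  1.289  0.276]
7027 tool-y band edges [-0.019   0.0011  0.0206]
arc: centre toolx -0.0004, top height 0.2273, radius 0.0809
 skew deg 0.06, tool-y at crown 0.0008
arc: centre toolx -0.0004, top height 0.2273, radius 0.0803
 skew deg 0.05, tool-y at crown 0.0008
top z max 0.2489
scene 137 yaw -4.31 mid y at .525 -0.3062 top -0.3089 z [0.2105 0.2148 0.2158] x ext [0.4581 0.4598 0.5926 0.593 ] y rng [-0.0074  0.005 ]
 post 184 [[0.5782, -0.3193, 0.0547], [0.588, -0.3096, 0.1197], [0.5932, -0.3057, 0.1751]]
 cups lowest [0.0125 0.0536 0.0597]
side 261 yaw -4.64 mid y at .525 -0.3142 top -0.3115 z [0.2132 0.2159 0.2172] x ext [0.4531 0.4539 0.5856 0.5882] y rng [-0.0054  0.0079]
 post 177 [[0.5702, -0.3256, 0.0541], [0.5762, -0.3232, 0.1213], [0.5866, -0.3159, 0.1759]]
 cups lowest [0.0126 0.0134 0.0559]
```

```bash
python3 -m crank '[0,0,0,0,0,-0.015,0.01,0,0,0,0,0,-0.025,0.01,0,0,0,0,0,-0.025,0.01,0,0,0,0,0,-0.025,0.01,0,0,0,0,0,-0.025,0.01,0,0,0,0,0,-0.025,0.01,0,0,0,0,0,-0.025,0.01,0,0,0,0,0,-0.02,0.01,0,0,0,0,0,-0.015,0.01,0,0,3,0,0,0,0.01,0,0,5,0,0,0,0.01,0,0,5,0,0,0,0.01,0,0,5,0,0,0,0.01,0,0,5,0,0,0,0.01,0,0,3,0,0,0,0.01,0,0,0,0,0,0,0.01]'; python3 go.py 0.522 -0.310 0.42 85.5
```

```text
clock: 15.67
ee_pos: [0.5298, 0.0129, 0.4203]
ee_rot: [0.733, 0.68, -0.0, -0.0]
wrist_force: [-0.5, 0.9, -2.1]
opening: 0.0255
grip_force: 30.0
turn [-0.04  0.03  0.17] 0.2 | shift now [-0.3225  0.0167  0.0005] | shift after turn [-3.225e-01  1.760e-02  3.000e-04] [0.5298 0.0129 0.4203] [-0.18  0.06  0.07  1.4  -0.    1.69 -0.18]
```

```bash
python3 -m crank '[0,0,0,-0.01,0.001,0,0.01,0,0,0,-0.015,0.001,0,0.01,0,0,0,-0.0195,0.001,0,0.01,0,0,0,-0.0195,0.001,0,0.01,0,0,0,-0.0195,0.001,0,0.01,0,0,0,-0.0195,0.001,0,0.01,0,0,0,-0.0195,0.001,0,0.01,0,0,0,-0.0195,0.001,0,0.01,0,0,0,-0.0195,0.001,0,0.01,0,0,0,-0.0195,0.001,0,0.01,0,0,0,-0.0195,0.001,0,0.01,0,0,0,-0.0195,0.001,0,0.01,0,0,0,-0.0195,0.001,0,0.01,0,0,0,-0.0195,0.001,0,0.01,0,0,0,-0.0195,0.001,0,0.01,0,0,0,-0.0195,0.001,0,0.01,0,0,0,-0.014,0.001,0,0.01,0,0,0,-0.01,0.001,0,0.01,0,0,0,0,0,0,0.01,0,0,0,0,0,0,0.01]'; python3 knob.py hp3;  sed 's/z=P\[:,2\]/z=P[:,2]-(T[2,3]-.1707)/' band.py > band2.py; python3 band2.py; python3 go.py 0.522 -0.310 0.42 85.5
python3 - <<'E'
from h import *
cv2.imwrite("pics/s4.png",cv2.hconcat([cv2.resize(capture(n)["pixels"][y:y+170,x:x+130],(390,510),interpolation=2) for n,x,y in(("scene",150,20),("side",180,150))]))
E
```

```text
clock: 17.33
ee_pos: [0.5241, -0.3098, 0.4206]
ee_rot: [0.732, 0.681, -0.0, -0.0]
wrist_force: [-0.3, 0.1, -3.0]
opening: 0.0257
grip_force: 30.0
tool [[0.073, 0.9973, -0.0006, 0.5241], [0.9973, -0.073, -0.0, -0.3098], [-0.0001, -0.0005, -1.0, 0.4206], [0.0, 0.0, 0.0, 1.0]] [ 0.194  0.228  0.344  1.217 -0.077  1.709  0.447]
7036 tool-y band edges [-0.0192  0.0009  0.0205]
arc: centre toolx -0.0007, top height 0.4282, radius 0.0808
 skew deg 0.15, tool-y at crown 0.0006
arc: centre toolx -0.0007, top height 0.4283, radius 0.0803
 skew deg 0.12, tool-y at crown 0.0006
top z max 0.45
turn [-0.01 -0.01  0.38] 0.4 | shift now [-0.0013 -0.0023  0.0007] | shift after turn [-0.0013 -0.0023  0.0007] [ 0.5244 -0.3089  0.4207] [ 0.19  0.23  0.34  1.22 -0.08  1.71  0.45]
```

View pics/s4.png

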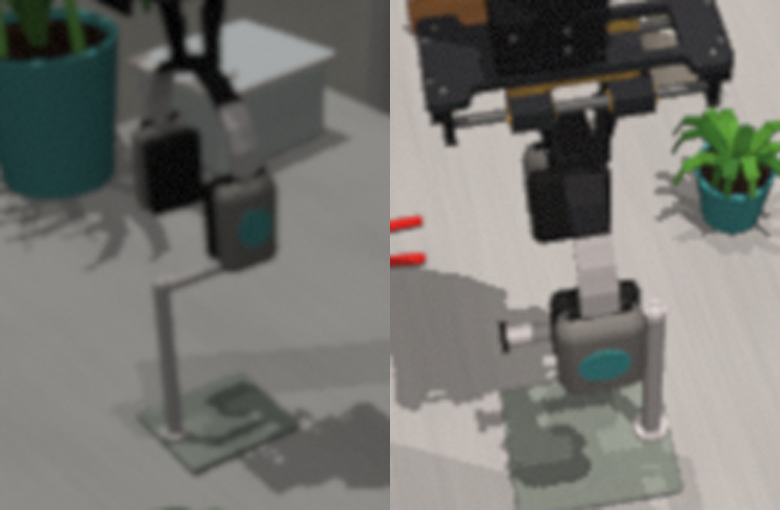

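View pics/hp3.png

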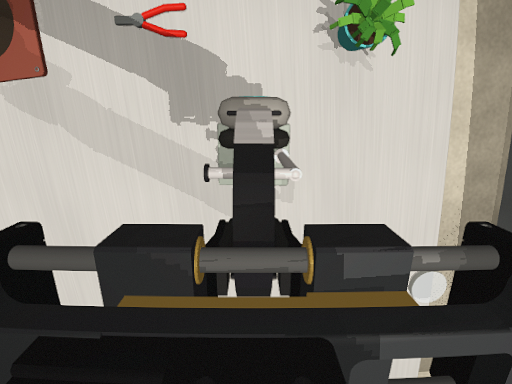

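Wrist view: the headband (column 254) sits midway between the bar's end disc (207,172) and the post (297,173). The cups hang level on either side of the bar.

```bash
python3 - <<'E'
from h import *
q=np.load("w.npy").reshape(-1,3)
s=q[(abs(q[:,0]-.525)<.09)&(abs(q[:,1]+.31)<.04)&(q[:,2]>.203)&(q[:,2]<.225)]
print(len(s),np.percentile(s,[1,50,99],axis=0).round(4).tolist())
f=np.polyfit(s[:,0],s[:,1],1);print(np.degrees(f[0]),np.polyval(f,.524))
E
python3 -m crank '[0,0,0,-0.001,-0.002,0.01,0.01,0,0,0,0,0,0.02,0.01,0,0,0,0,0,0.025,0.01,0,0,0,0,0,0.025,0.01,0,0,0,0,0,0.025,0.01,0,0,0,0,0,0.025,0.01,0,0,0,0,0,0.02,0.01,0,0,0,0,0,0.015,0.01,0,0,0,0,0,0.01,0.01,0,0,0,0,0,0.01,0.01,0,0,0,0,0,0,0.01,0,0,0,0,0,0,0.01]'; python3 st.py
```

```text
689 [[0.458, -0.322, 0.2078], [0.4921, -0.3087, 0.2145], [0.5898, -0.2935, 0.2206]]
-4.712911561149266 -0.30884134359269094
clock: 18.48
ee_pos: [0.5223, -0.3102, 0.2361]
ee_rot: [0.732, 0.681, -0.0, 0.0]
wrist_force: [-1.0, 0.4, -1.4]
opening: 0.0253
grip_force: 30.0
q7 0.455 tq [ 0.022 -0.053  0.02 ] f [ 0.3 -1.   1.4] open 0.0253 yaw 85.8 18.4833
```

Consistent. I lower the last 20 mm in small steps, watching the force.

```bash
python3 -m crank '[0,0,0,0,0,0.005,0.01,0,0,0,0,0,0.005,0.01,0,0,0,0,0,0.004,0.01,0,0,0,0,0,0.002,0.01,0,0,0,0,0,0,0.01]' >/dev/null; python3 st.py
python3 -m crank '[0,0,0,0,0,0.001,0.01,0,0,0,0,0,0.001,0.01,0,0,0,0,0,0,0.01]'>/dev/null ; python3 st.py
python3 -m crank '[0,0,0,0,0,0.001,0.01,0,0,0,0,0,0,0.01]'; python3 st.py
```

```text
q7 0.457 tq [ 0.016 -0.036  0.03 ] f [0.1 1.  2.1] open 0.0254 yaw 85.8 18.9
q7 0.458 tq [ 0.019  0.009 -0.017] f [0.1 0.2 1.9] open 0.0257 yaw 85.8 19.15
clock: 19.32
ee_pos: [0.5221, -0.3105, 0.2168]
ee_rot: [0.733, 0.681, -0.0, 0.0]
wrist_force: [-0.8, -0.9, -2.0]
opening: 0.0257
grip_force: 30.0
q7 0.458 tq [-0.014 -0.006  0.004] f [-1.  -0.7  2. ] open 0.0257 yaw 85.8 19.3167
```

```bash
python3 -m crank '[0,0,0,0,0,0.001,0.01,0,0,0,0,0,0,0.01]'>/dev/null; python3 st.py
python3 -m crank '[0,0,0,0,0,0.001,0.01,0,0,0,0,0,0,0.01]'; python3 st.py
```

```text
q7 0.458 tq [-0.015  0.011 -0.015] f [-0.6 -0.2  2. ] open 0.0250 yaw 85.8 19.4833
clock: 19.65
ee_pos: [0.5222, -0.3105, 0.2154]
ee_rot: [0.732, 0.681, -0.0, 0.0]
wrist_force: [-1.4, 1.1, 1.4]
opening: 0.0255
grip_force: 31.9
q7 0.458 tq [ 0.361  0.222 -0.005] f [ 1.  -1.5 -1.4] open 0.0255 yaw 85.8 19.65
```

The band rests on the bar: the vertical force changed sign. Now I release gently and rise.

```bash
python3 -m crank '[0,0,0,0,0,0,0.03,0,0,0,0,0,0,0.034,0,0,0,0,0,0,0.04,0,0,0,0,0,0,0.045,0,0,0,0,0,0,0.05,0,0,0,0,0,0,0.05]' ; python3 -m crank '[0,0,0,0,0,-0.005,0.05,0,0,0,0,0,-0.01,0.05,0,0,0,0,0,-0.02,0.05,0,0,0,0,0,-0.03,0.05,0,0,0,0,0,-0.04,0.05,0,0,0,0,0,-0.04,0.05,0,0,0,0,0,0,0.05,0,0,0,0,0,0,0.05,0,0,0,0,0,0,0.05,0,0,0,0,0,0,0.05,0,0,0,0,0,0,0.05,0,0,0,0,0,0,0.05,0,0,0,0,0,0,0.05,0,0,0,0,0,0,0.05,0,0,0,0,0,0,0.05,0,0,0,0,0,0,0.05,0,0,0,0,0,0,0.05]'
python3 - <<'E'
from h import *
v=[]
for n,x,y in(("scene",150,50),("side",180,200)):
    c=capture(n);v.append(cv2.resize(c["pixels"][y:y+170,x:x+130],(390,510),interpolation=2))
    q=cloud(c).reshape(-1,3)
    t=q[(abs(q[:,0]-.523)<.04)&(abs(q[:,1]+.31)<.04)&(q[:,2]>.212)&(q[:,2]<.25)];h=t[t[:,2]>.217]
    print(n,len(h),np.percentile(h,[2,50,98],axis=0).round(4).tolist())
cv2.imwrite("pics/end.png",cv2.hconcat(v))
E
```

```text
clock: 20.15
ee_pos: [0.5225, -0.3107, 0.2153]
ee_rot: [0.732, 0.681, 0.0, 0.001]
wrist_force: [1.0, 0.9, 4.9]
opening: 0.0477
grip_force: 2.7
clock: 21.57
ee_pos: [0.5222, -0.3104, 0.3599]
ee_rot: [0.732, 0.681, -0.0, 0.0]
wrist_force: [0.5, -0.1, -0.4]
opening: 0.05
grip_force: 0.0
scene 75 [[0.5129, -0.3357, 0.2171], [0.5263, -0.3046, 0.2202], [0.5387, -0.2834, 0.2227]]
side 212 [[0.5055, -0.338, 0.2172], [0.5202, -0.313, 0.2199], [0.5396, -0.2851, 0.2238]]
```

View pics/end.png

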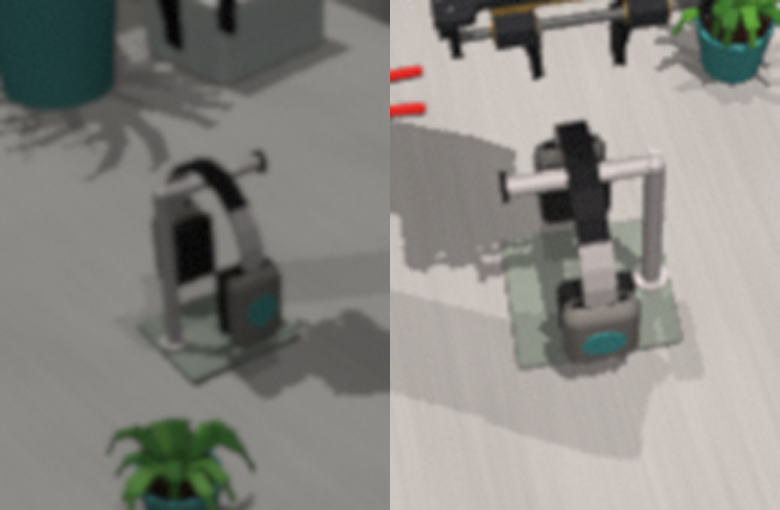

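The headphones hang straight over the bar with both cups clear. I check that they are still, then hand in.

```bash
python3 - <<'E'
from h import *
np.save("m.npy",capture("side")["pixels"][200:330,200:300])
E
python3 -m crank '[0,0,0,0,0,0,0.05,0,0,0,0,0,0,0.05,0,0,0,0,0,0,0.05,0,0,0,0,0,0,0.05,0,0,0,0,0,0,0.05,0,0,0,0,0,0,0.05,0,0,0,0,0,0,0.05,0,0,0,0,0,0,0.05,0,0,0,0,0,0,0.05,0,0,0,0,0,0,0.05,0,0,0,0,0,0,0.05,0,0,0,0,0,0,0.05,0,0,0,0,0,0,0.05]' >/dev/null
python3 - <<'E'
from h import *
a=np.load("m.npy").astype(int)
for _ in range(3): print(abs(capture("side")["pixels"][200:330,200:300].astype(int)-a).mean())
from cell import workorder
print(workorder.job_done())
E
```

```text
1.1255641025641026
1.1208461538461538
1.119974358974359
the job is handed in; nothing more can be done
None
```

The job is handed in: I turned the knob to its anticlockwise stop (torque jumped to about 1.5 N m and the fingers slipped), then 120° clockwise, four clicks by the torque trace though it has no mark to check against. The headphones hang straight and still over the bar, and I never touched the mug or plant.

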